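Stack the second brass candlestick on the turntable for brazing

ROBOT

A 6-joint arm with a two-finger parallel gripper is mounted at the origin on the work surface. World frame = base frame: x ahead of the robot, y to its left, z up, the work surface at z = 0. Lengths are in m, angles in rad, forces in N, time in s.
With the tool pointing down it reaches from about 0.3 to 0.875 m from the base axis. Payload 4.2 kg.
Tool frame: the origin (TCP) lies on the centre line of the jaws, within the pads' length; the fingertips stand 14 mm ahead of it and the grasp point (between the pads) lies 5 mm behind it; z points along the fingers, y is the line along which they close (so a half turn about z gives the same grasp; the last joint's range is limited). The gripper opens to 85 mm and grips with 20 to 120 N. Pads are 22 mm wide; open, the fingers measure 114 mm over their backs; the gripper's body (76 mm by 85 mm) begins 54 mm behind the grasp point. The pads swing forward as they close: fully open they stand 13 mm farther back than shut.
Start: joints at [1.172, 0.32, 1.565, -0, 1.257, -0.02], TCP at [0.213, 0.534, 0.245] pointing down, gripper open.
Joint ranges: [-3.11, 3.11], [-0.84, 2.01], [0.21, 2.61], [-1.34, 4.49], [0.05, 2.63], [-2.56, 2.56]. Speed limits (rad/s): [2.57, 2.57, 3.14, 3.14, 3.14, 3.14].

INTERFACE

Orientations are given as a unit quaternion [x, y, z, w].
In Python, from cell import r, viewer gives the robot as it stands.
- The arm moves only by the tool play_rows, never from a script. Its argument "steps" is text: rows parted by semicolons, each of 7 numbers parted by spaces: the shift along the tool's x, y, z in cm, then the turn, a rotation vector about the tool's x, y, z in rad, then the gripper command: -1 is shut, 1 is fully open, values between are in proportion. In form: x y z wx wy wz fingers; .... A call has exactly 10 rows; each row shifts and turns the commanded pose from where the row before left it, along the tool's axes as they then stand; what a row does not reach is not made up. A row lasts 1/10 s, in which the tool goes at most 50 mm and 8.59 degrees, less where a joint would pass 70% of its speed; a pose out of reach is approached as far as the arm can. A call with a gripper value outside its range is refused whole. The fingers move at their own pace and stop on an object; the grip force is fixed at half the most. Time passes only in rows, so rows that do not move let the fingers close, or fill a call up. It gives the time, the measured TCP pose, the force, the opening and the grip force at its end, in the units of the state.
- r.state(): the state, without advancing time (a new reading comes with each control period).
- viewer.grab_frame(name): name is "side" or "top"; returns (picture, depth): 420x560x3 uint8, red, green, blue; 420x560 float32, m along the optical axis (not along the pixel's ray), 0 where there is no reading.
- viewer.camera_params(name): a dict with "fx", "fy", "cx", "cy" (pixels), "cam_to_world" (4x4, takes a point from camera to world coordinates). Camera axes: x right, y up, looking along -z (the intrinsics and any distortion apply to the point x, -y, -z); pixel columns grow to the right and rows downward; lengths in m; the calibration is good to about 2 mm. A picture is of the moment at which its call begins. camera_params takes no time and is no camera call.
- r.finish_job(): hands the job in; it is judged then, once.
The state is a dict: "time_s": time; "joint_pos": joint angles; "dq": joint speeds; "tau": joint torques, N m; "position": TCP position; "ee_rot": TCP orientation; "force": force on the tool from outside, world axes, zero at the start; "ft_torque": the same for the moment, N m; "grip_width": finger opening in m; "gripper_force": force on a finger pad.
Only numpy, scipy, OpenCV 4.12 (cv2) and the standard library are available. Lean on these libraries where they do the work, as an engineer would, in place of code of your own. Each camera call takes 0.05 s, during which the arm holds its last target. There are 200 camera calls.

TASK

Build up the second candlestick upright on the bench turntable, one part after another from the bottom: first the dark foot over the turntable's centring disc, then the brass stem, the copper knop, the brass drip dish and last the dark candle cup, each one fully seated on the part below it. Its finished partner on the bench shows how it should look: leave that one where it stands. Let go of everything at the end.

Things in the scene. Friction and masses are not known exactly. Their poses are not given: they have to be found in the camera images.
- turntable_top (a point): Blue-based bench turntable with an aluminium plate 140 mm across, fixed to the bench (it does not turn). The point is the centre of the plate's upper face, 30 mm above the bench; z is up. A bright steel centring disc, 83 mm across and 6 mm tall (edge tapered to 76 mm), stands on the plate there.
- foot_grip (a point): Foot, dark bronze, upright on the bench: bell 100 mm across, 24 mm tall, with a straight round neck 30 mm across from 24 to 54 mm above its underside. The point is on its axis in the neck, 40 mm above its underside; z up. 54 mm tall to the shoulder, 8 mm tapered spigot (22 to 16 mm across) on top of that. Hollow underneath, 88 mm across, 8 mm deep, to go over the centring disc. 0.55 kg. Grip the neck.
- stem_grip (a point): Stem, bright brass baluster, upright, 64 mm tall to the shoulder, 8 mm tapered spigot (22 to 16 mm across) on top of that. Straight and 40 mm across (its widest) from 26 to 44 mm above its underside; 34 mm across at the foot, 30 mm at the top. The point is on its axis 35 mm above its underside; z up. Socket underneath: 25 mm across, 10 mm deep, over the spigot below. 0.35 kg.
- knop_grip (a point): Knop, squat copper-red ball, upright, 32 mm tall to the shoulder, 8 mm tapered spigot (22 to 16 mm across) on top of that. 48 mm across from 13 to 23 mm above its underside, 40 mm across at the underside, 30 mm at the shoulder. The point is on its axis 16 mm above its underside; z up. Socket underneath: 25 mm across, 10 mm deep, over the spigot below. 0.22 kg.
- dish_grip (a point): Drip dish, bright brass, upright: shallow dish 84 mm across, rim 17 mm above its underside, with a straight round collar 30 mm across from 14 to 46 mm up. The point is on its axis in the collar, 40 mm above its underside; z up. 46 mm tall to the shoulder, 8 mm tapered spigot (22 to 16 mm across) on top of that. Socket underneath: 25 mm across, 10 mm deep, over the spigot below. Stands on a 34 mm boss. 0.28 kg. Grip the collar.
- cup_grip (a point): Candle cup, dark bronze, small upright cup open at the top, 36 mm tall, straight and 34 mm across up to 28 mm, flaring to 40 mm at the rim. The point is on its axis 18 mm above its underside; z up. No spigot. Socket underneath: 25 mm across, 10 mm deep, over the spigot below. 0.16 kg.
- finished: The finished partner candlestick, all five parts joined in one, standing upright on the bench: 232 mm tall, foot 100 mm across, dish 84 mm across about 165 mm up. Not to be disturbed. Its origin is the centre of its underside; z up. 1.5 kg.

How it is judged:
By the outcome, as a careful person would: the job done as asked, in the order asked, and still so for the second after the job is handed in, with the robot touching nothing.
It also fails if it takes over 120 s, if anything falls off the work surface, if the arm or the gripper's body presses on something with over 40 N, if the wrist force passes 120 N, or if a joint passes its speed limit or range.

## Working session

There is one attempt and no reset: what is moved stays moved. The work goes in short steps, Python scripts to look and compute and a tool call to move; the robot and the scene stay as the last step left them, time stands still between calls to the robot, and variables do not carry over. Pictures are saved under pics/ and viewed, at most 14 in all, crops included, and the job is handed in when it is done.

Besides the shell and the picture viewer there is one more tool, called after "Call:" as a command line: name --argument value ..., lists and objects as JSON in quotes. play_rows: Moves the arm, as the interface text tells. Its arguments: {"type":"object","properties":{"steps":{"type":"string"}},"required":["steps"]}

```bash
mkdir -p pics; ls
python3 - <<'E'
from cell import r, viewer
import cv2,numpy as np
s=r.state();print(s)
for n in("side","top"):
    p,d=viewer.grab_frame(n);cv2.imwrite(f"pics/{n}0.png",p[:,:,::-1]);np.save(f"pics/{n}0.npy",d)
    c=viewer.camera_params(n);print(n,c,(d>0).mean())
E
```

```text
pics
{'time_s': 0.0, 'joint_pos': array([ 1.17202750e+00,  3.20291611e-01,  1.56568286e+00, -1.55001659e-05,
        1.25739819e+00, -1.99844666e-02]), 'dq': array([-3.58740190e-04,  9.80007909e-04, -1.40271463e-05, -7.67330943e-04,
        6.39790171e-04, -3.95398898e-04]), 'tau': array([-7.82269872e-04, -4.15524924e+01, -2.34160137e+01, -5.13013197e-05,
        8.06416792e-03,  1.07119945e-05]), 'position': array([0.21244847, 0.53382366, 0.24448092]), 'ee_rot': array([ 1.88259552e-01,  9.82118908e-01, -8.72098428e-04, -1.77777927e-04]), 'force': array([-0.7842227 ,  0.3152587 , -0.05041276]), 'ft_torque': array([-0.0208411 , -0.01512045,  0.00821808]), 'gripper_force': 0.0, 'grip_width': 0.08537425375007628}
side {'fx': 538.7326902993633, 'fy': 538.7326902993633, 'cx': 279.4091215284799, 'cy': 211.3380986092101, 'cam_to_world': array([[ 0.98051353,  0.12847787, -0.14861576,  0.32009651],
       [-0.19644689,  0.64644212, -0.73723891, -1.02780888],
       [ 0.0013526 ,  0.75206783,  0.65908432,  0.96603621],
       [ 0.        ,  0.        ,  0.        ,  1.        ]])} 0.9961522108843538
top {'fx': 466.8059979700374, 'fy': 466.8059979700374, 'cx': 281.2799862052996, 'cy': 209.23584526641898, 'cam_to_world': array([[ 0.01151312,  0.99706745, -0.07565674,  0.48725721],
       [-0.99974335,  0.01295427,  0.01858542,  0.01953639],
       [ 0.01951099,  0.07542335,  0.9969607 ,  1.05157301],
       [ 0.        ,  0.        ,  0.        ,  1.        ]])} 0.9959013605442177
```

View pics/top0.png

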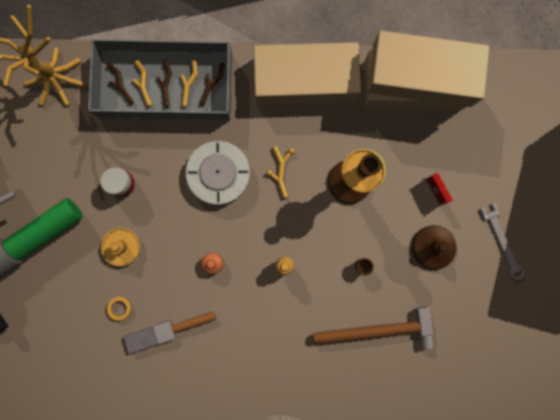

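View pics/side0.png

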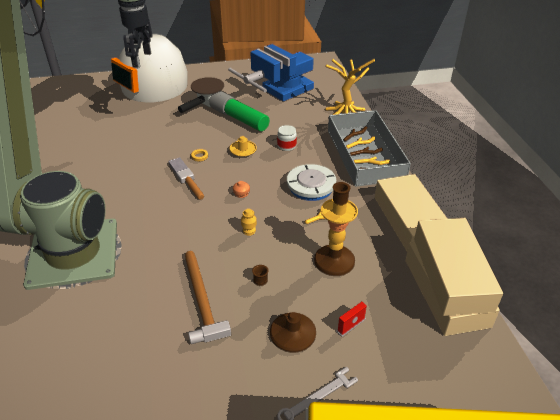

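The top view shows the turntable (217,172), dish (120,247), knop (212,263), stem (285,266), cup (364,267), foot (434,247) and the finished partner (355,178). The side view confirms all parts are upright.

```bash
cat > h.py <<'E'
import numpy as np,cv2
from cell import r,viewer
def cloud(n,d):
    c=viewer.camera_params(n);v,u=np.mgrid[:d.shape[0],:d.shape[1]]
    P=np.stack([(u-c["cx"])/c["fx"]*d,-(v-c["cy"])/c["fy"]*d,-d,np.ones_like(d)],-1)
    W=(P@c["cam_to_world"].T)[...,:3];W[d<=0]=np.nan;return W
def near(n,d,xy,rad,z0,z1):
    W=cloud(n,d);m=(np.hypot(W[...,0]-xy[0],W[...,1]-xy[1])<rad)&(W[...,2]>z0)&(W[...,2]<z1);return W[m]
def circ(p):
    (x,y),R=cv2.minEnclosingCircle(p[:,:2].astype(np.float32));return np.round([x,y,R],4)
E
python3 - <<'E'
from h import *
D={n:np.load(f"pics/{n}0.npy") for n in("top","side")}
W=cloud("top",D["top"])
o=dict(table=(217,172,.036,.08,.05),foot=(434,247,.062,.054,.065),stem=(285,266,.072,.064,.035),knop=(212,263,.04,.032,.035),dish=(120,247,.054,.046,.055),cup=(364,267,.036,.02,.035),fin=(368,165,.232,.2,.04))
for k,(u,v,h,hs,rad) in o.items():
    xy=np.nanmedian(W[v-3:v+4,u-3:u+4].reshape(-1,3),0)
    print(k,np.round(xy,4))
    for n in D:
        a=near(n,D[n],xy,rad+.02,.006,1)
        if len(a)==0: continue
        t=near(n,D[n],xy,.03,a[:,2].max()-.003,1)
        print("  ",n,"all",circ(a),"zmax",round(a[:,2].max(),4),"top",circ(t),np.round(t.mean(0),4),len(t))
E
```

```text
table [0.6442 0.1422 0.0366]
   top all [0.6443 0.142  0.0699] zmax 0.0421 top [0.6455 0.1425 0.0299] [0.6464 0.1427 0.0399] 60
   side all [0.644  0.1422 0.0699] zmax 0.0414 top [0.6438 0.1366 0.0254] [0.6459 0.139  0.0395] 6
foot [ 0.486  -0.3302  0.0472]
   top all [ 0.4841 -0.3373  0.0814] zmax 0.0666 top [ 0.4863 -0.3424  0.008 ] [ 0.4856 -0.3437  0.0649] 13
   side all [ 0.468  -0.338   0.0698] zmax 0.0643 top [ 0.486  -0.3435  0.008 ] [ 0.4866 -0.3441  0.0622] 21
stem [ 0.443  -0.0078  0.0726]
   top all [ 0.4502 -0.0206  0.0477] zmax 0.0767 top [ 0.4433 -0.0071  0.0081] [ 0.4438 -0.0084  0.0747] 14
   side all [ 0.4442 -0.0111  0.0201] zmax 0.0755 top [ 0.4438 -0.0149  0.0077] [ 0.4456 -0.0155  0.074 ] 4
knop [0.4463 0.148  0.04  ]
   top all [0.4395 0.1584 0.0421] zmax 0.0438 top [0.4431 0.1532 0.0064] [0.4442 0.1521 0.0421] 19
   side all [0.4452 0.1491 0.0257] zmax 0.0425 top [0.4481 0.1472 0.0082] [0.4462 0.1481 0.041 ] 7
dish [0.4783 0.3436 0.0483]
   top all [0.4792 0.3387 0.0556] zmax 0.0598 top [0.4793 0.3518 0.0075] [0.4789 0.3512 0.0579] 7
   side all [0.4817 0.3514 0.0455] zmax 0.0554 top [0.4836 0.3457 0.0131] [0.4819 0.3493 0.0536] 11
cup [ 0.4401 -0.1841  0.0165]
   top all [ 0.4433 -0.1869  0.0477] zmax 0.0416 top [ 0.4426 -0.1815  0.0187] [ 0.4426 -0.1851  0.0395] 21
   side all [ 0.4454 -0.1825  0.0207] zmax 0.0399 top [ 0.4463 -0.187   0.0171] [ 0.452 -0.187  0.038] 9
fin [ 0.6339 -0.1533  0.213 ]
   top all [ 0.6327 -0.1546  0.0528] zmax 0.2369 top [ 0.6317 -0.1533  0.0196] [ 0.634  -0.1533  0.2347] 55
   side all [ 0.6336 -0.1573  0.0511] zmax 0.2346 top [ 0.6319 -0.1558  0.0202] [ 0.6308 -0.1556  0.2327] 36
```

```bash
cat >> h.py <<'E'
from scipy.optimize import least_squares
def fitc(p,R,x0):
    return np.round(least_squares(lambda c:np.hypot(p[:,0]-c[0],p[:,1]-c[1])-R,x0,loss="soft_l1",f_scale=.001).x,4)
E
python3 - <<'E'
from h import *
D={n:np.load(f"pics/{n}0.npy") for n in("top","side")}
o=dict(foot=(.486,-.343,.026,.052,.015),stem=(.4438,-.010,.026,.044,.02),knop=(.445,.150,.012,.024,.024),dish=(.479,.349,.022,.044,.015),cup=(.444,-.185,.006,.027,.017))
for k,(x,y,a,b,R) in o.items():
    P={n:near(n,D[n],(x,y),R+.007,a,b) for n in D}
    print(k,[(n,fitc(P[n],R,(x,y)),len(P[n])) for n in D])
    # spigot / upper blob in top view: outline at known height
E
```

```text
foot [('top', array([ 0.4855, -0.3441]), 65), ('side', array([ 0.4879, -0.343 ]), 118)]
stem [('top', array([ 0.4419, -0.0082]), 7), ('side', array([ 0.4449, -0.0064]), 86)]
knop [('top', array([0.4455, 0.1513]), 29), ('side', array([0.4475, 0.1524]), 69)]
dish [('top', array([0.4789, 0.3533]), 48), ('side', array([0.4814, 0.3535]), 60)]
cup [('top', array([ 0.4552, -0.1784]), 108), ('side', array([ 0.444 , -0.1828]), 137)]
```

Call:
play_rows --steps "0 0 0 0 0 0.149 1;0 0 0 0 0 0.149 1;0 0 0 0 0 0.149 1;0 0 0 0 0 0.149 1;0 0 0 0 0 0.149 1;0 0 0 0 0 0.149 1;0 0 0 0 0 0.149 1;0 0 0 0 0 0.149 1;0 0 0 0 0 0 1;0 0 0 0 0 0 1"

```text
time_s: 1.1
position: [0.2126, 0.5341, 0.245]
ee_rot: [0.706, 0.708, -0.0, 0.0]
force: [0.1, 0.2, 0.7]
grip_width: 0.0854
gripper_force: 0.0
```

Call:
play_rows --steps "-4.39 1.37 0 0 0 0 1;-4.39 1.37 0 0 0 0 1;-4.39 1.37 0 0 0 0 1;-4.39 1.37 0 0 0 0 1;-4.39 1.37 0 0 0 0 1;-4.39 1.37 0 0 0 0 1;-4.39 1.37 0 0 0 0 1;-4.39 1.37 0 0 0 0 1;-4.39 1.37 0 0 0 0 1;-4.39 1.37 0 0 0 0 1"

```text
time_s: 2.1
position: [0.3497, 0.0935, 0.2456]
ee_rot: [0.706, 0.708, 0.001, 0.0]
force: [0.6, 0.1, -0.2]
grip_width: 0.0855
gripper_force: 0.0
```

Call:
play_rows --steps "-4.39 1.37 0 0 0 0 1;-4.39 1.37 0 0 0 0 1;-4.39 1.37 0 0 0 0 1;-4.39 1.37 0 0 0 0 1;-4.39 1.37 0 0 0 0 1;-4.39 1.37 0 0 0 0 1;-4.39 1.37 0 0 0 0 1;-4.39 1.37 0 0 0 0 1;-4.39 1.37 0 0 0 0 1;-4.39 1.37 0 0 0 0 1"

```text
time_s: 3.1
position: [0.4868, -0.3457, 0.2451]
ee_rot: [0.706, 0.708, 0.0, -0.0]
force: [0.4, 0.2, 0.2]
grip_width: 0.0857
gripper_force: 0.0
```

Call:
play_rows --steps "0 0 3 0 0 0 1;0 0 3 0 0 0 1;0 0 3 0 0 0 1;0 0 2 0 0 0 1;0 0 0 0 0 0 1;0 0 0 0 0 0 1;0 0 0 0 0 0 1;0 0 0 0 0 0 1;0 0 0 0 0 0 1;0 0 0 0 0 0 1"

```text
time_s: 4.1
position: [0.4869, -0.3439, 0.1359]
ee_rot: [0.707, 0.707, 0.0, 0.001]
force: [0.6, 0.6, 1.1]
grip_width: 0.0857
gripper_force: 0.0
```

Call:
play_rows --steps "0 0 2.5 0 0 0 1;0 0 2.5 0 0 0 1;0 0 2.2 0 0 0 1;0 0 1.4 0 0 0 1;0 0 0.8 0 0 0 1;0 0 0 0 0 0 1;0 0 0 0 0 0 -1;0 0 0 0 0 0 -1;0 0 0 0 0 0 -1;0 0 0 0 0 0 -1"

```text
time_s: 5.1
position: [0.4867, -0.3439, 0.0421]
ee_rot: [0.707, 0.707, -0.0, 0.0]
force: [-2.1, 1.3, 31.7]
grip_width: 0.0284
gripper_force: 57.7
```

Call:
play_rows --steps "0 0 0 0 0 0 -1;0 0 0 0 0 0 -1;0 0 0 0 0 0 -1;0 0 -0.5 0 0 0 -1;0 0 -1.5 0 0 0 -1;0 0 -2 0 0 0 -1;0 0 -2 0 0 0 -1;0 0 -2 0 0 0 -1;0 0 -2 0 0 0 -1;0 0 0 0 0 0 -1"

```text
time_s: 6.1
position: [0.4877, -0.3444, 0.1431]
ee_rot: [0.707, 0.707, 0.0, 0.002]
force: [0.2, -1.0, -5.4]
grip_width: 0.0279
gripper_force: 59.9
```

Call:
play_rows --steps "3 0 -0.5 0 0 0 -1;4.4 0 -0.5 0 0 0 -1;4.4 0 -0.5 0 0 0 -1;4.4 0 -0.5 0 0 0 -1;4.4 0 0 0 0 0 -1;4.4 0 0 0 0 0 -1;4.4 0 0 0 0 0 -1;4 2 0 0 0 0 -1;4 2.5 0 0 0 0 -1;4 2.5 0 0 0 0 -1"

```text
time_s: 7.1
position: [0.5561, 0.072, 0.1596]
ee_rot: [0.707, 0.707, -0.001, -0.001]
force: [1.5, -1.0, -4.6]
grip_width: 0.0284
gripper_force: 60.2
```

Call:
play_rows --steps "3 3 0 0 0 0 -1;2.2 3 0 0 0 0 -1;0 2.6 0 0 0 0 -1;0 0 0 0 0 0 -1;0 0 0 0 0 0 -1;0 0 0 0 0 0 -1;0 0 0 0 0 0 -1;0 0 0 0 0 0 -1;0 0 0 0 0 0 -1;0 0 0 0 0 0 -1"

```text
time_s: 8.1
position: [0.6425, 0.1222, 0.1616]
ee_rot: [0.707, 0.707, 0.0, 0.0]
force: [0.3, 0.3, -6.1]
grip_width: 0.0281
gripper_force: 60.6
```

Run:
```python
from h import *
s=r.state();print(s["position"],s["ee_rot"],s["force"])
for n in("side","top"):
    p,d=viewer.grab_frame(n);cv2.imwrite(f"pics/{n}1.png",p[:,:,::-1]);np.save(f"pics/{n}1.npy",d)
x,y,z=s["position"]
W=cloud("side",np.load("pics/side1.npy"))
for zo in(-.04,-.03,-.02):
  p=near("side",np.load("pics/side1.npy"),(x,y),.06,z+zo-.003,z+zo+.003)
  print(zo,circ(p) if len(p) else 0,len(p))
```

```text
[0.64249476 0.1221666  0.16160295] [7.07156709e-01 7.07056820e-01 1.91067639e-04 7.27694257e-05] [ 0.28597004  0.2610005  -6.11229973]
-0.04 [0.6409 0.1104 0.0483] 60
-0.03 [0.6448 0.1179 0.0509] 316
-0.02 [0.6372 0.1173 0.0248] 40
```

View pics/side1.png

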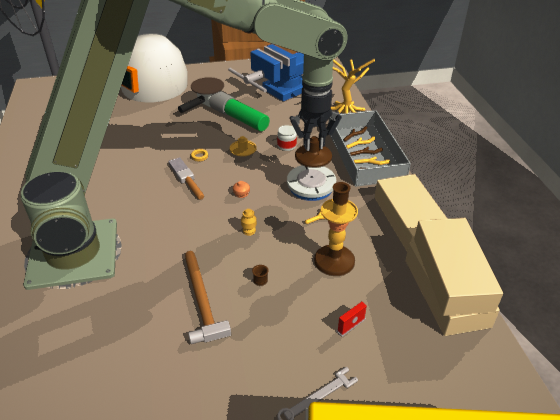

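The foot hangs level in the gripper at (313,152), about 2 cm short in y of the turntable (311,182).

Call:
play_rows --steps "1.95 0.15 0 0 0 0 -1;0 0 2 0 0 0 -1;0 0 2 0 0 0 -1;0 0 1.2 0 0 0 -1;0 0 0.8 0 0 0 -1;0 0 0.6 0 0 0 -1;0 0 0.6 0 0 0 -1;0 0 0.4 0 0 0 -1;0 0 0 0 0 0 -1;0 0 0 0 0 0 -1"

```text
time_s: 9.2
position: [0.6444, 0.1418, 0.0857]
ee_rot: [0.707, 0.707, 0.0, 0.0]
force: [0.7, 0.3, -4.8]
grip_width: 0.0284
gripper_force: 60.8
```

Call:
play_rows --steps "0 0 0.3 0 0 0 -1;0 0 0.3 0 0 0 -1;0 0 0.3 0 0 0 -1;0 0 0.2 0 0 0 -1;0 0 0.1 0 0 0 -1;0 0 0 0 0 0 -1;0 0 0 0 0 0 -1;0 0 0 0 0 0 -1;0 0 0 0 0 0 -1;0 0 0 0 0 0 -1"

```text
time_s: 10.2
position: [0.6442, 0.1418, 0.0734]
ee_rot: [0.707, 0.707, 0.0, 0.0]
force: [-0.1, -0.0, -6.3]
grip_width: 0.0281
gripper_force: 60.8
```

Call:
play_rows --steps "0 0 0.1 0 0 0 -1;0 0 0.05 0 0 0 -1;0 0 0 0 0 0 -1;0 0 0 0 0 0 -1;0 0 0 0 0 0 1;0 0 0 0 0 0 1;0 0 0 0 0 0 1;0 0 0 0 0 0 1;0 0 0 0 0 0 1;0 0 0 0 0 0 1"

```text
time_s: 11.2
position: [0.6442, 0.1418, 0.0719]
ee_rot: [0.707, 0.707, 0.0, 0.0]
force: [1.6, -0.8, 0.5]
grip_width: 0.085
gripper_force: 0.0
```

Call:
play_rows --steps "0 0 -2 0 0 0 1;0 0 -3 0 0 0 1;0 0 -3 0 0 0 1;0 -4.9 0 0 0 0 1;0 -4.9 0 0 0 0 1;0 -4.9 0 0 0 0 1;-3.5 -3.2 0 0 0 0 1;-4.5 -2 0 0 0 0 1;-4.9 0 0 0 0 0 1;-2 0 0 0 0 0 1"

```text
time_s: 12.2
position: [0.4442, -0.0098, 0.1523]
ee_rot: [0.708, 0.707, 0.0, 0.001]
force: [0.6, 0.6, 0.3]
grip_width: 0.0854
gripper_force: 0.0
```

Run:
```python
from h import *
s=r.state();print(s["position"],s["force"])
D={}
for n in("side","top"):
    p,d=viewer.grab_frame(n);cv2.imwrite(f"pics/{n}2.png",p[:,:,::-1]);D[n]=d
for n in D:
    t=near(n,D[n],(.6442,.142),.02,.0865,.11);print(n,"spig",circ(t),np.round([t[:,2].max(),np.median(near(n,D[n],(.6442,.142),.006,.08,.11)[:,2])],4),len(t))
    print("neck",fitc(near(n,D[n],(.6442,.142),.022,.057,.081),.015,(.6442,.142)), "stem",fitc(near(n,D[n],(.444,-.0075),.028,.026,.044),.02,(.444,-.0075)))
```

```text
[ 0.44418197 -0.00981441  0.15229455] [0.63273062 0.62232231 0.32237228]
side spig [0.6445 0.1406 0.0104] [0.0916 0.0892] 26
neck [0.6458 0.1424] stem [ 0.445  -0.0065]
top spig [0.643  0.1414 0.0145] [0.0968 0.093 ] 92
neck [0.6435 0.1422] stem [ 0.444  -0.0075]
```

View pics/side2.png

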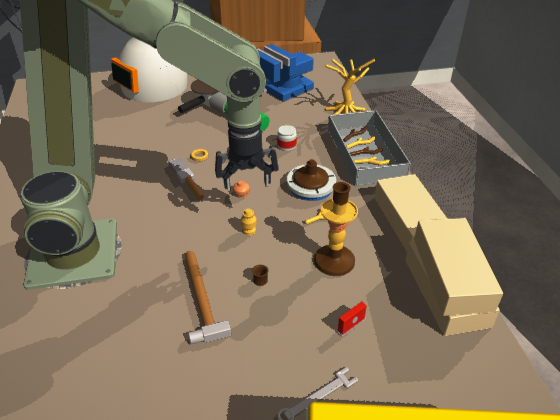

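The foot sits level on the turntable at (311,178). Now the stem.

Call:
play_rows --steps "0.28 0.03 2 0 0 0 1;0 0 3 0 0 0 1;0 0 3 0 0 0 1;0 0 2.4 0 0 0 1;0 0 1.2 0 0 0 1;0 0 0.5 0 0 0 1;0 0 0 0 0 0 1;0 0 0 0 0 0 -1;0 0 0 0 0 0 -1;0 0 0 0 0 0 -1"

```text
time_s: 13.3
position: [0.4458, -0.0044, 0.0315]
ee_rot: [0.707, 0.707, 0.0, 0.0]
force: [-7.4, 0.7, 4.5]
grip_width: 0.0441
gripper_force: 2.7
```

Call:
play_rows --steps "0 0 0 0 0 0 -1;0 0 0 0 0 0 -1;0 0 -0.5 0 0 0 -1;0 0 -2 0 0 0 -1;0 0 -3 0 0 0 -1;0 0 -3 0 0 0 -1;0 0 -3 0 0 0 -1;0 0 0 0 0 0 -1;0 0 0 0 0 0 -1;0 0 0 0 0 0 -1"

```text
time_s: 14.3
position: [0.4441, -0.0044, 0.1444]
ee_rot: [0.707, 0.707, -0.001, -0.001]
force: [0.4, 1.1, -2.9]
grip_width: 0.0382
gripper_force: 61.1
```

Call:
play_rows --steps "2 2.5 0 0 0 0 -1;3 4 0 0 0 0 -1;3 4 0 0 0 0 -1;3 4 0 0 0 0 -1;2.5 3.5 0 0 0 0 -1;1.4 2 0 0 0 0 -1;0 0 0 0 0 0 -1;0 0 0 0 0 0 -1;0 0 0 0 0 0 -1;0 0 0 0 0 0 -1"

```text
time_s: 15.3
position: [0.6444, 0.1437, 0.1454]
ee_rot: [0.707, 0.707, -0.001, -0.0]
force: [-0.3, -0.5, -3.0]
grip_width: 0.0385
gripper_force: 61.2
```

```bash
cat > held.py <<'E'
import sys
from h import *
tag,R,zo0,zo1=sys.argv[1],*map(float,sys.argv[2:5])
s=r.state();x,y,z=s["position"];print(np.round(s["position"],4),np.round(s["force"],1))
for n in("side","top"):
    p,d=viewer.grab_frame(n);cv2.imwrite(f"pics/{n}{tag}.png",p[:,:,::-1])
    q=near(n,d,(x,y-.002),R+.006,z+zo0,z+zo1)
    print(n,len(q),fitc(q,R,(x,y-.002))-s["position"][:2] if len(q)>5 else "")
    if n=="side":cv2.imwrite(f"pics/crop{tag}.png",cv2.resize(p[90:240,230:430,::-1],None,fx=4,fy=4))
E
python3 held.py 3 .018 -.03 -.008
```

```text
[0.6444 0.1437 0.1454] [-0.3 -0.5 -3. ]
side 70 [ 0.00223088 -0.00024531]
top 0
```

View pics/crop3.png

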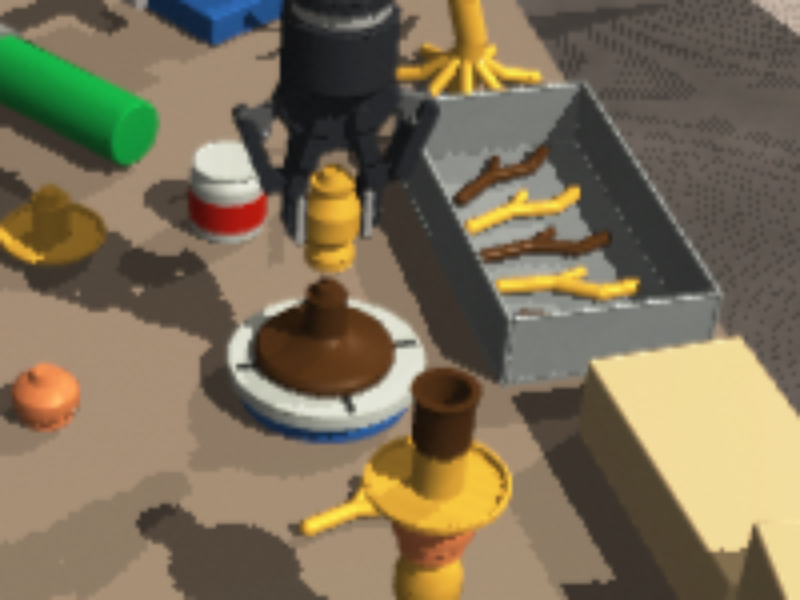

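The stem hangs level at crop (332,220), roughly over the spigot (327,292). One finer check of its y offset in the straight band.

Run:
```python
from h import *
s=r.state();x,y,z=s["position"]
p,d=viewer.grab_frame("side")
q=near("side",d,(x,y),.026,z-.004,z+.011);q=q[q[:,1]<y]
print(len(q),fitc(q,.02,(x,y))-[x,y])
W=cloud("side",d); q=near("side",d,(x,y),.022,.058,.08);print("neck",len(q),fitc(q,.015,(x,y)))
q=near("side",d,(x,y),.026,z+.030,z+.043);print("stem spigot",len(q),np.round(q.mean(0)[:2]-[x,y],4) if len(q) else "",circ(q) if len(q) else "")
```

```text
69 [ 0.0007527  -0.00260004]
neck 71 [0.646  0.1421]
stem spigot 69 [-0.0004 -0.0084] [0.644  0.1422 0.0244]
```

Call:
play_rows --steps "0.1 0 0.6 0 0 0 -1;0 0 0.6 0 0 0 -1;0 0 0.5 0 0 0 -1;0 0 0.3 0 0 0 -1;0 0 0.3 0 0 0 -1;0 0 0.2 0 0 0 -1;0 0 0.2 0 0 0 -1;0 0 0.1 0 0 0 -1;0 0 0 0 0 0 -1;0 0 0 0 0 0 -1"

```text
time_s: 16.45
position: [0.6455, 0.1456, 0.118]
ee_rot: [0.707, 0.707, 0.0, 0.0]
force: [0.3, 0.3, -3.0]
grip_width: 0.0384
gripper_force: 61.2
```

Call:
play_rows --steps "0 0 0.1 0 0 0 -1;0 0 0.1 0 0 0 -1;0 0 0.05 0 0 0 -1;0 0 0 0 0 0 -1;0 0 0 0 0 0 -1;0 0 0 0 0 0 -1;0 0 0 0 0 0 -1;0 0 0 0 0 0 -1;0 0 0 0 0 0 -1;0 0 0 0 0 0 -1"

```text
time_s: 17.45
position: [0.6455, 0.1456, 0.1157]
ee_rot: [0.707, 0.707, 0.0, 0.0]
force: [-2.3, -0.3, 3.5]
grip_width: 0.0384
gripper_force: 61.7
```

Call:
play_rows --steps "0 0 0 0 0 0 1;0 0 0 0 0 0 1;0 0 0 0 0 0 1;0 0 -2 0 0 0 1;0 0 -3 0 0 0 1;0 0 -3 0 0 0 1;0.6 -4 0 0 0 0 1;0 -4.9 0 0 0 0 1;0 -4.9 0 0 0 0 1;0 -4 0 0 0 0 1"

```text
time_s: 18.45
position: [0.4648, 0.1514, 0.1951]
ee_rot: [0.707, 0.707, -0.0, -0.0]
force: [0.3, -0.4, 0.3]
grip_width: 0.0855
gripper_force: 0.0
```

Call:
play_rows --steps "0 -2 3 0 0 0 1;0 0 3.5 0 0 0 1;0 0 3.5 0 0 0 1;0 0 2 0 0 0 1;0 0 0 0 0 0 1;0 0 0 0 0 0 1;0 0 0 0 0 0 1;0 0 0 0 0 0 1;0 0 0 0 0 0 1;0 0 0 0 0 0 1"

```text
time_s: 19.45
position: [0.4477, 0.1517, 0.0759]
ee_rot: [0.707, 0.707, 0.001, 0.0]
force: [-0.3, -0.3, 0.2]
grip_width: 0.0853
gripper_force: 0.0
```

Run:
```python
from h import *
s=r.state();print(np.round(s["position"],4))
for n in("side","top"):
    p,d=viewer.grab_frame(n)
    if n=="side":cv2.imwrite("pics/crop4.png",cv2.resize(p[90:240,200:400,::-1],None,fx=4,fy=4))
    q=near(n,d,(.645,.1425),.026,.11,.128);print(n,"stem",len(q),fitc(q,.02,(.645,.1425)) if len(q)>5 else "")
    q=near(n,d,(.645,.1425),.006,.14,.18);print("ztop",len(q),np.median(q[:,2]) if len(q) else "")
    q=near(n,d,(.4465,.1515),.030,.012,.024);print("knop",len(q),fitc(q,.024,(.4465,.1515)) if len(q)>5 else "")
```

```text
[0.4477 0.1517 0.0759]
side stem 80 [0.6471 0.1431]
ztop 12 0.15347440283193298
knop 69 [0.4473 0.1518]
top stem 33 [0.6448 0.1426]
ztop 27 0.15693674323036588
knop 6 [0.4445 0.151 ]
```

View pics/crop4.png

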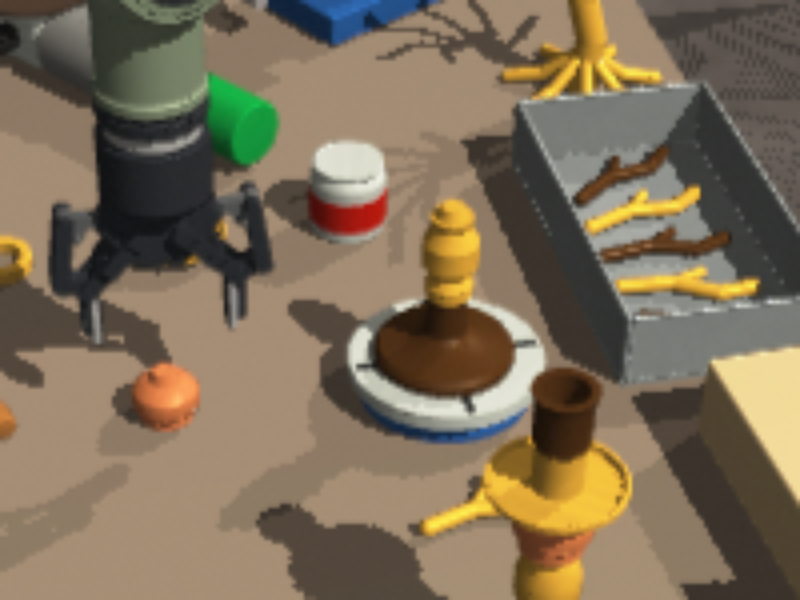

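The stem stands straight on the foot at crop (452,255). Now the knop, already under the gripper.

Call:
play_rows --steps "0 0 2.5 0 0 0 1;0 0 2 0 0 0 1;0 0 1 0 0 0 1;0 0 0.5 0 0 0 1;0 0 0 0 0 0 1;0 0 0 0 0 0 -1;0 0 0 0 0 0 -1;0 0 0 0 0 0 -1;0 0 0 0 0 0 -1;0 0 0 0 0 0 -1"

```text
time_s: 20.55
position: [0.4475, 0.1516, 0.0164]
ee_rot: [0.707, 0.707, 0.0, 0.0]
force: [-1.1, 0.2, 8.0]
grip_width: 0.0461
gripper_force: 60.1
```

Call:
play_rows --steps "0 0 -0.6 0 0 0 -1;0 0 -2 0 0 0 -1;0 0 -4 0 0 0 -1;0 0 -4 0 0 0 -1;0 0 -4 0 0 0 -1;0 0 -3 0 0 0 -1;0 2 0 0 0 0 -1;0 4 0 0 0 0 -1;0 4.5 0 0 0 0 -1;-0.86 4.5 0 0 0 0 -1"

```text
time_s: 21.55
position: [0.5985, 0.1435, 0.1917]
ee_rot: [0.707, 0.708, 0.0, -0.0]
force: [1.7, 0.7, -1.7]
grip_width: 0.0462
gripper_force: 62.2
```

Call:
play_rows --steps "0 3 0 0 0 0 -1;0 1.8 0 0 0 0 -1;0 0 0 0 0 0 -1;0 0 0 0 0 0 -1;0 0 0 0 0 0 -1;0 0 0 0 0 0 -1;0 0 0 0 0 0 -1;0 0 0 0 0 0 -1;0 0 0 0 0 0 -1;0 0 0 0 0 0 -1"

```text
time_s: 22.55
position: [0.6454, 0.143, 0.1914]
ee_rot: [0.707, 0.707, 0.0, 0.0]
force: [0.3, -0.6, -3.5]
grip_width: 0.0457
gripper_force: 62.3
```

Run:
```python
from h import *
s=r.state();x,y,z=s["position"];print(np.round(s["position"],4),s["force"])
p,d=viewer.grab_frame("side");cv2.imwrite("pics/crop5.png",cv2.resize(p[90:240,230:430,::-1],None,fx=4,fy=4))
q=near("side",d,(x,y),.030,z-.004,z+.0075);q=q[q[:,1]<y];print(len(q),fitc(q,.024,(x,y))-[x,y])
q=near("side",d,(x,y),.026,.11,.128);print("stem",len(q),fitc(q,.02,(.645,.1425)))
```

```text
[0.6454 0.143  0.1914] [ 0.25878479 -0.60767034 -3.50587868]
83 [0.00142925 0.0001227 ]
stem 79 [0.6466 0.143 ]
```

View pics/crop5.png

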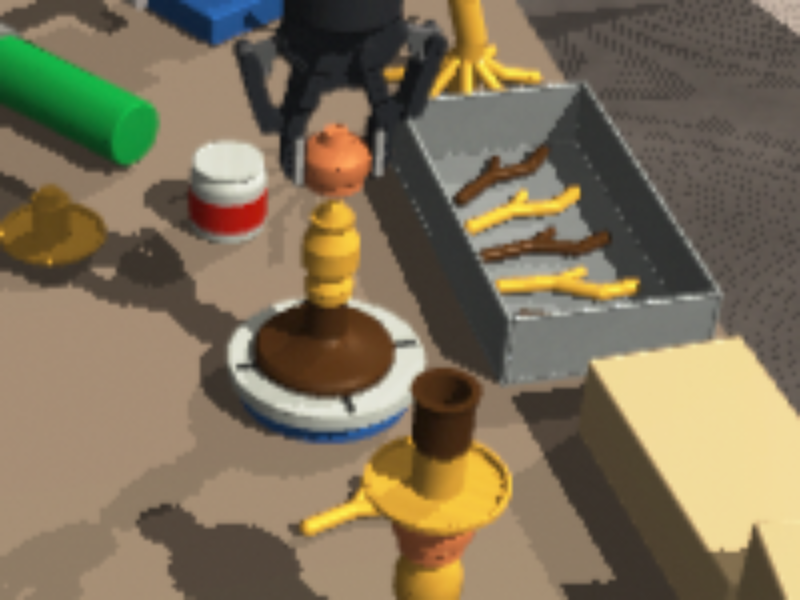

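The knop hangs level at crop (337,160), directly above the stem spigot (333,212). Lowering.

Call:
play_rows --steps "0 0 0.6 0 0 0 -1;0 0 0.6 0 0 0 -1;0 0 0.4 0 0 0 -1;0 0 0.3 0 0 0 -1;0 0 0.3 0 0 0 -1;0 0 0.2 0 0 0 -1;0 0 0.2 0 0 0 -1;0 0 0 0 0 0 -1;0 0 0 0 0 0 -1;0 0 0 0 0 0 -1"

```text
time_s: 23.6
position: [0.6456, 0.143, 0.1655]
ee_rot: [0.707, 0.707, 0.0, 0.0]
force: [0.2, 0.7, -2.1]
grip_width: 0.0457
gripper_force: 62.3
```

Call:
play_rows --steps "0 0 0.05 0 0 0 -1;0 0 0.05 0 0 0 -1;0 0 0.05 0 0 0 -1;0 0 0 0 0 0 -1;0 0 0 0 0 0 -1;0 0 0 0 0 0 -1;0 0 0 0 0 0 -1;0 0 0 0 0 0 -1;0 0 0 0 0 0 -1;0 0 0 0 0 0 -1"

```text
time_s: 24.6
position: [0.6457, 0.143, 0.1645]
ee_rot: [0.707, 0.707, 0.0, 0.0]
force: [-0.2, -0.2, 5.5]
grip_width: 0.0457
gripper_force: 62.9
```

Call:
play_rows --steps "0 0 0 0 0 0 1;0 0 0 0 0 0 1;0 0 0 0 0 0 1;0 0 -2 0 0 0 1;0 0 -3 0 0 0 1;0 0 -1 0 0 0 1;3 -2.5 0 0 0 0 1;3.7 -3 0 0 0 0 1;3.7 -3 0 0 0 0 1;3.7 -3 0 0 0 0 1"

```text
time_s: 25.6
position: [0.5291, 0.2849, 0.2231]
ee_rot: [0.707, 0.707, -0.0, -0.0]
force: [0.9, 0.1, -0.6]
grip_width: 0.0851
gripper_force: 0.0
```

Call:
play_rows --steps "3.7 -3 0 0 0 0 1;3.1 -2.1 3 0 0 0 1;0 0 4 0 0 0 1;0 0 3 0 0 0 1;0 0 2 0 0 0 1;0 0 0 0 0 0 1;0 0 0 0 0 0 1;0 0 0 0 0 0 1;0 0 0 0 0 0 1;0 0 0 0 0 0 1"

```text
time_s: 26.6
position: [0.48, 0.3522, 0.105]
ee_rot: [0.707, 0.707, 0.001, 0.0]
force: [-1.4, 0.1, -0.2]
grip_width: 0.0852
gripper_force: 0.0
```

Run:
```python
from h import *
s=r.state();print(np.round(s["position"],4))
for n in("side","top"):
    p,d=viewer.grab_frame(n)
    if n=="side":cv2.imwrite("pics/crop6.png",cv2.resize(p[70:220,200:400,::-1],None,fx=4,fy=4))
    q=near(n,d,(.6455,.143),.030,.160,.172);print(n,"knop",len(q),fitc(q,.024,(.645,.1425)) if len(q)>5 else "")
    q=near(n,d,(.480,.352),.022,.022,.044);print("dish",len(q),fitc(q,.015,(.48,.352)) if len(q)>5 else "")
    q=near(n,d,(.480,.352),.05,.008,.02);print("rim",len(q),circ(q) if len(q)>5 else "")
```

```text
[0.48   0.3522 0.105 ]
side knop 72 [0.6481 0.1439]
dish 65 [0.4813 0.353 ]
rim 256 [0.4807 0.3522 0.0446]
top knop 41 [0.6453 0.1423]
dish 50 [0.479  0.3533]
rim 895 [0.4787 0.3533 0.0426]
```

View pics/crop6.png

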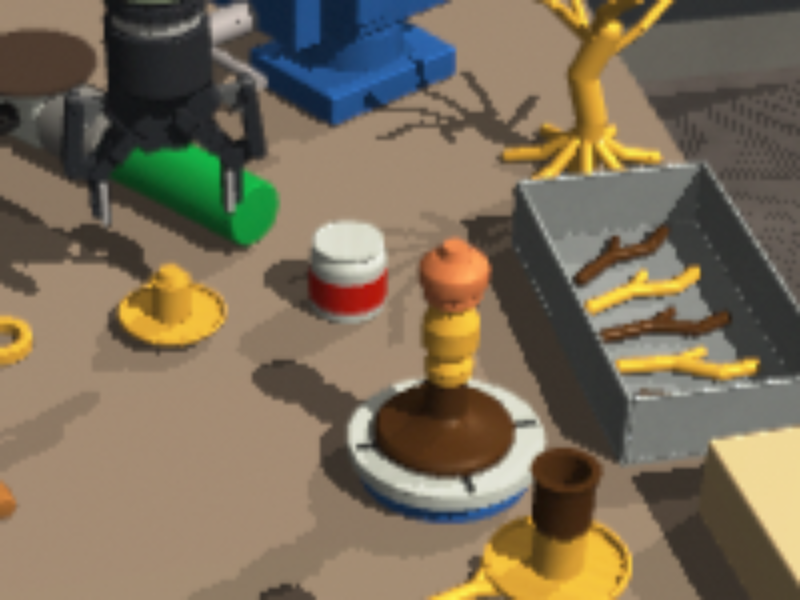

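The knop is seated on the stem at crop (455,275); the dish (172,310) is below the gripper.

Call:
play_rows --steps "0.08 0 2.5 0 0 0 1;0 0 2 0 0 0 1;0 0 1.3 0 0 0 1;0 0 0.7 0 0 0 1;0 0 0 0 0 0 1;0 0 0 0 0 0 -1;0 0 0 0 0 0 -1;0 0 0 0 0 0 -1;0 0 0 0 0 0 -1;0 0 0 0 0 0 -1"

```text
time_s: 27.7
position: [0.4799, 0.353, 0.0397]
ee_rot: [0.707, 0.707, 0.001, 0.0]
force: [-0.2, -0.5, 4.6]
grip_width: 0.0281
gripper_force: 59.1
```

Call:
play_rows --steps "0 0 -0.6 0 0 0 -1;0 0 -2 0 0 0 -1;0 0 -4 0 0 0 -1;0 0 -4.5 0 0 0 -1;0 0 -4.5 0 0 0 -1;0 0 -4.7 0 0 0 -1;-2 1.6 0 0 0 0 -1;-3 2.4 0 0 0 0 -1;-3.6 2.8 0 0 0 0 -1;-3.6 2.8 0 0 0 0 -1"

```text
time_s: 28.7
position: [0.5754, 0.2295, 0.2413]
ee_rot: [0.707, 0.707, -0.001, -0.0]
force: [0.8, 0.7, -2.2]
grip_width: 0.0277
gripper_force: 59.8
```

Call:
play_rows --steps "-3.6 2.8 0 0 0 0 -1;-3 2.4 0 0 0 0 -1;-2.2 1.8 0 0 0 0 -1;0 0 0 0 0 0 -1;0 0 0 0 0 0 -1;0 0 0 0 0 0 -1;0 0 0 0 0 0 -1;0 0 0 0 0 0 -1;0 0 0 0 0 0 -1;0 0 0 0 0 0 -1"

```text
time_s: 29.7
position: [0.6452, 0.1432, 0.242]
ee_rot: [0.707, 0.707, 0.0, 0.0]
force: [-0.3, 0.3, -2.9]
grip_width: 0.0282
gripper_force: 59.9
```

Run:
```python
from h import *
s=r.state();x,y,z=s["position"];print(np.round(s["position"],4),s["force"])
p,d=viewer.grab_frame("side");cv2.imwrite("pics/crop7.png",cv2.resize(p[70:220,230:430,::-1],None,fx=4,fy=4))
q=near("side",d,(x,y),.022,z-.018,z+.005);q=q[q[:,1]<y];print(len(q),fitc(q,.015,(x,y)))
q=near("side",d,(x,y),.06,z-.035,z-.019);print("rim",len(q),circ(q))
q=near("side",d,(x,y),.030,.160,.172);print("knop",len(q),fitc(q,.024,(x,y)))
```

```text
[0.6452 0.1432 0.242 ] [-0.25729842  0.33642978 -2.90144857]
113 [0.6453 0.1433]
rim 325 [0.6473 0.1394 0.0442]
knop 72 [0.6479 0.1426]
```

View pics/crop7.png

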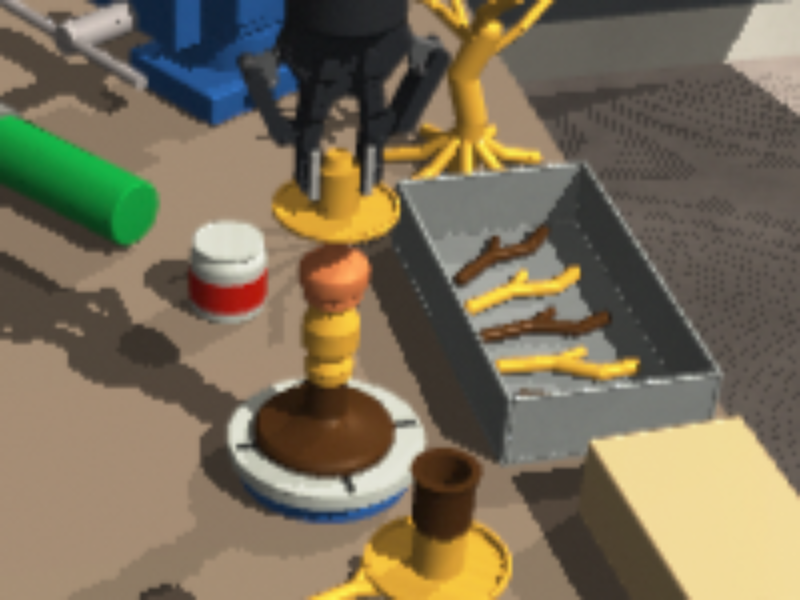

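The dish hangs level at crop (338,205), centred over the knop (335,275). Lowering.

Call:
play_rows --steps "0 0.05 0.5 0 0 0 -1;0 0 0.4 0 0 0 -1;0 0 0.3 0 0 0 -1;0 0 0.3 0 0 0 -1;0 0 0.3 0 0 0 -1;0 0 0.2 0 0 0 -1;0 0 0.1 0 0 0 -1;0 0 0 0 0 0 -1;0 0 0 0 0 0 -1;0 0 0 0 0 0 -1"

```text
time_s: 30.75
position: [0.646, 0.1428, 0.221]
ee_rot: [0.707, 0.707, 0.0, 0.0]
force: [0.5, 0.2, -2.5]
grip_width: 0.0278
gripper_force: 59.9
```

Call:
play_rows --steps "0 0 0.05 0 0 0 -1;0 0 0.05 0 0 0 -1;0 0 0.05 0 0 0 -1;0 0 0 0 0 0 -1;0 0 0 0 0 0 -1;0 0 0 0 0 0 -1;0 0 0 0 0 0 -1;0 0 0 0 0 0 -1;0 0 0 0 0 0 -1;0 0 0 0 0 0 -1"

```text
time_s: 31.75
position: [0.6461, 0.1428, 0.2197]
ee_rot: [0.707, 0.707, 0.0, 0.0]
force: [-0.1, -0.7, 1.7]
grip_width: 0.0281
gripper_force: 60.1
```

Call:
play_rows --steps "0 0 0 0 0 0 1;0 0 0 0 0 0 1;0 0 0 0 0 0 1;0 0 -2 0 0 0 1;0 0 -3 0 0 0 1;0 0 -1 0 0 0 1;-2 -3.2 0 0 0 0 1;-3 -4 0 0 0 0 1;-3 -4 0 0 0 0 1;-3.7 -3 0 0 0 0 1"

```text
time_s: 32.75
position: [0.5014, 0.0254, 0.2787]
ee_rot: [0.706, 0.708, -0.0, -0.0]
force: [0.9, -0.8, 0.8]
grip_width: 0.0854
gripper_force: 0.0
```

Call:
play_rows --steps "-4 -3 0 0 0 0 1;-4 -3 0 0 0 0 1;-4.5 0 0 0 0 0 1;-4.5 0 2 0 0 0 1;-4 0 3 0 0 0 1;0 0 4.5 0 0 0 1;0 0 4.5 0 0 0 1;0 0 3.5 0 0 0 1;0 0 0 0 0 0 1;0 0 0 0 0 0 1"

```text
time_s: 33.75
position: [0.4441, -0.1843, 0.1045]
ee_rot: [0.707, 0.707, -0.0, -0.0]
force: [0.6, 1.0, 0.7]
grip_width: 0.0854
gripper_force: 0.0
```

Run:
```python
from h import *
s=r.state();print(np.round(s["position"],4))
for n in("side","top"):
    p,d=viewer.grab_frame(n)
    if n=="side":cv2.imwrite("pics/crop8.png",cv2.resize(p[70:300,190:420,::-1],None,fx=2.6,fy=2.6))
    q=near(n,d,(.6458,.143),.022,.205,.225);print(n,"collar",len(q),fitc(q,.015,(.6458,.143)) if len(q)>5 else "")
    q=near(n,d,(.6458,.143),.006,.22,.25);print("ztop",len(q),np.median(q[:,2]) if len(q) else "")
    q=near(n,d,(.444,-.184),.024,.006,.027);q=q[np.hypot(q[:,0]-.444,q[:,1]+.184)>.0125];print("cup",len(q),fitc(q,.017,(.444,-.184)) if len(q)>5 else "")
    q=near(n,d,(.444,-.184),.026,.031,.045);print("rim",len(q),circ(q) if len(q)>5 else "",q.mean(0))
```

```text
[ 0.4441 -0.1843  0.1045]
side collar 79 [0.6483 0.1435]
ztop 10 0.23226890149059964
cup 116 [ 0.4441 -0.1827]
rim 91 [ 0.4425 -0.1817  0.0216] [ 0.44459548 -0.18168536  0.03460142]
top collar 61 [0.6453 0.1432]
ztop 36 0.23503044613780816
cup 22 [ 0.4466 -0.1822]
rim 91 [ 0.4422 -0.1813  0.0191] [ 0.4433676  -0.17580122  0.03587621]
```

View pics/crop8.png

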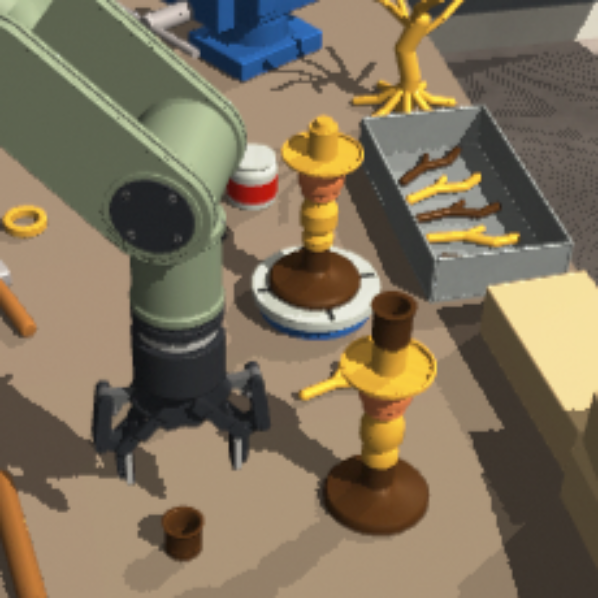

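The four-part stack stands straight at crop (320,210); the cup (183,533) is below the gripper.

Call:
play_rows --steps "0.2 0 3 0 0 0 1;0 0 3 0 0 0 1;0 0 1.75 0 0 0 1;0 0 1 0 0 0 1;0 0 0 0 0 0 1;0 0 0 0 0 0 -1;0 0 0 0 0 0 -1;0 0 0 0 0 0 -1;0 0 0 0 0 0 -1;0 0 0 0 0 0 -1"

```text
time_s: 34.85
position: [0.4444, -0.1825, 0.0181]
ee_rot: [0.707, 0.707, 0.0, 0.001]
force: [-1.0, 0.6, 8.1]
grip_width: 0.0352
gripper_force: 58.8
```

The opening (35.2 mm, where 32 would be expected) says the pads caught the flare; regrip 4 mm lower.

Call:
play_rows --steps "0 0 0 0 0 0 1;0 0 0 0 0 0 1;0 0 0.2 0 0 0 1;0 0 0.2 0 0 0 1;0 0 0 0 0 0 -1;0 0 0 0 0 0 -1;0 0 0 0 0 0 -1;0 0 0 0 0 0 -1;0 0 0 0 0 0 -1;0 0 0 0 0 0 -1"

```text
time_s: 35.85
position: [0.4438, -0.1823, 0.0133]
ee_rot: [0.707, 0.707, -0.0, -0.0]
force: [-1.7, 0.5, 5.2]
grip_width: 0.0356
gripper_force: 59.0
```

Call:
play_rows --steps "0 0 -0.6 0 0 0 -1;0 0 -2 0 0 0 -1;0 0 -4 0 0 0 -1;0 0 -4.6 0 0 0 -1;0 0 -4.6 0 0 0 -1;0 0 -4.6 0 0 0 -1;1 0 -4.6 0 0 0 -1;4 0 0 0 0 0 -1;4.5 0 0 0 0 0 -1;4.5 0 0 0 0 0 -1"

```text
time_s: 36.85
position: [0.4434, -0.041, 0.2632]
ee_rot: [0.708, 0.707, 0.0, 0.0]
force: [0.6, 0.1, -1.8]
grip_width: 0.0356
gripper_force: 60.1
```

Call:
play_rows --steps "4.5 2 0 0 0 0 -1;3.6 3 0 0 0 0 -1;3.6 3.2 0 0 0 0 -1;3.5 3.2 0 0 0 0 -1;2 3.2 0 0 0 0 -1;1.3 3.1 0 0 0 0 -1;0 2.5 0 0 0 0 -1;0 0 0 0 0 0 -1;0 0 0 0 0 0 -1;0 0 0 0 0 0 -1"

```text
time_s: 37.85
position: [0.6449, 0.1425, 0.2627]
ee_rot: [0.707, 0.707, -0.0, -0.0]
force: [0.1, 0.5, -0.9]
grip_width: 0.0353
gripper_force: 60.3
```

Run:
```python
from h import *
s=r.state();x,y,z=s["position"];print(np.round(s["position"],4),s["force"],s["grip_width"])
p,d=viewer.grab_frame("side");cv2.imwrite("pics/crop9.png",cv2.resize(p[50:200,230:430,::-1],None,fx=4,fy=4))
q=near("side",d,(x,y),.023,z-.011,z+.013);q=q[(q[:,1]<y)];print(len(q),fitc(q,.017,(x,y)))
q=near("side",d,(x,y),.022,.205,.225);print("collar",len(q),fitc(q,.015,(x,y)))
```

```text
[0.6449 0.1425 0.2627] [ 0.05933633  0.46638199 -0.88276582] 0.03526327097758411
127 [0.6461 0.143 ]
collar 86 [0.6485 0.1437]
```

View pics/crop9.png

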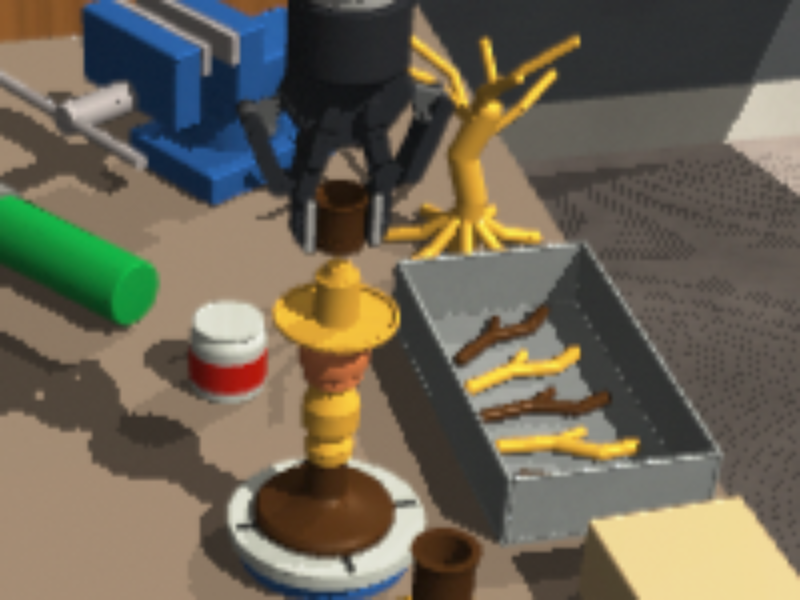

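The cup hangs level at crop (343,218), just above the dish spigot (340,270). Nudging about 1 mm and lowering.

Call:
play_rows --steps "0.06 0.12 0.4 0 0 0 -1;0 0 0.4 0 0 0 -1;0 0 0.3 0 0 0 -1;0 0 0.3 0 0 0 -1;0 0 0.3 0 0 0 -1;0 0 0.2 0 0 0 -1;0 0 0.2 0 0 0 -1;0 0 0.1 0 0 0 -1;0 0 0 0 0 0 -1;0 0 0 0 0 0 -1"

```text
time_s: 38.9
position: [0.6472, 0.1434, 0.2409]
ee_rot: [0.707, 0.707, 0.0, 0.0]
force: [0.5, -0.3, -2.9]
grip_width: 0.0357
gripper_force: 60.3
```

Call:
play_rows --steps "0 0 0.05 0 0 0 -1;0 0 0.05 0 0 0 -1;0 0 0.05 0 0 0 -1;0 0 0 0 0 0 -1;0 0 0 0 0 0 -1;0 0 0 0 0 0 -1;0 0 0 0 0 0 -1;0 0 0 0 0 0 -1;0 0 0 0 0 0 -1;0 0 0 0 0 0 -1"

```text
time_s: 39.9
position: [0.6472, 0.1434, 0.2394]
ee_rot: [0.707, 0.707, 0.0, 0.0]
force: [-0.0, -0.3, -1.1]
grip_width: 0.0357
gripper_force: 60.4
```

Call:
play_rows --steps "0 0 0.05 0 0 0 -1;0 0 0.05 0 0 0 -1;0 0 0 0 0 0 -1;0 0 0 0 0 0 -1;0 0 0 0 0 0 -1;0 0 0 0 0 0 -1;0 0 0 0 0 0 -1;0 0 0 0 0 0 -1;0 0 0 0 0 0 -1;0 0 0 0 0 0 -1"

```text
time_s: 40.9
position: [0.6474, 0.1434, 0.2392]
ee_rot: [0.707, 0.707, 0.001, 0.0]
force: [-1.3, -0.6, 6.1]
grip_width: 0.0352
gripper_force: 60.6
```

Contact at the expected seating height; release and back away.

Call:
play_rows --steps "0 0 0 0 0 0 1;0 0 0 0 0 0 1;0 0 0 0 0 0 1;0 0 0 0 0 0 1;0 0 -1 0 0 0 1;0 0 -3 0 0 0 1;0 0 -3 0 0 0 1;0 -4 0 0 0 0 1;0 -4.5 0 0 0 0 1;0 -4.5 0 0 0 0 1"

```text
time_s: 41.9
position: [0.516, 0.1433, 0.309]
ee_rot: [0.707, 0.707, 0.001, 0.0]
force: [-0.8, 0.8, 0.4]
grip_width: 0.0854
gripper_force: 0.0
```

Call:
play_rows --steps "0 -4 0 0 0 0 1;0 0 0 0 0 0 1;0 0 0 0 0 0 1;0 0 0 0 0 0 1;0 0 0 0 0 0 1;0 0 0 0 0 0 1;0 0 0 0 0 0 1;0 0 0 0 0 0 1;0 0 0 0 0 0 1;0 0 0 0 0 0 1"

```text
time_s: 42.9
position: [0.4772, 0.1434, 0.3083]
ee_rot: [0.707, 0.707, -0.0, -0.0]
force: [-1.1, 0.5, -0.3]
grip_width: 0.0852
gripper_force: 0.0
```

Run:
```python
from h import *
print(r.state()["position"])
for n in("side","top"):
    p,d=viewer.grab_frame(n)
    if n=="side":cv2.imwrite("pics/cropA.png",cv2.resize(p[50:290,230:430,::-1],None,fx=2.5,fy=2.5))
    for k,c in(("new",(.646,.143)),("fin",(.632,-.155))):
        q=near(n,d,c,.03,.2,.4);t=q[q[:,2]>q[:,2].max()-.006];print(n,k,np.round(t.mean(0),4),circ(t),np.round(np.percentile(q[:,2],[90,98]),4))
```

```text
[0.47718201 0.14335266 0.30826924]
side new [0.6494 0.1437 0.2597] [0.6488 0.1437 0.0203] [0.2598 0.2617]
side fin [ 0.6336 -0.1538  0.2313] [ 0.6322 -0.1543  0.021 ] [0.232  0.2334]
top new [0.6468 0.1438 0.2626] [0.6465 0.1436 0.0193] [0.2632 0.2644]
top fin [ 0.6319 -0.1532  0.2332] [ 0.6315 -0.1539  0.02  ] [0.2339 0.2354]
```

View pics/cropA.png

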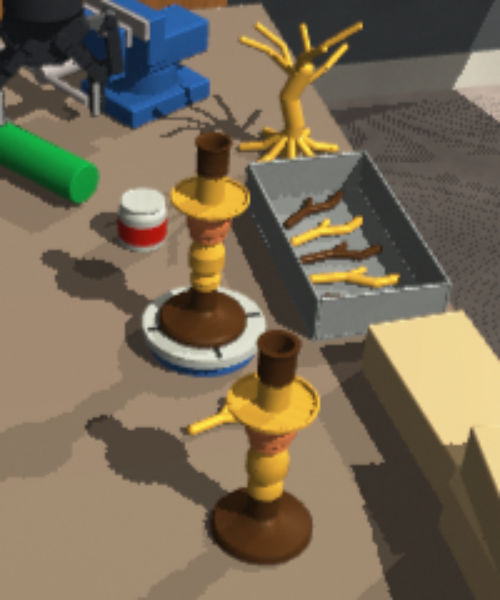

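The new candlestick (crop 208,240) stands straight and matches its partner. Its top is about 29 mm higher, against the 30 mm of the turntable, so every part is seated. Handing in.

```bash
python3 -c "
from cell import r
print(r.finish_job())"
```

```text
the job is handed in; nothing more can be done
None
```

The second candlestick is built upright on the turntable with all five parts seated in the order asked, the partner was left where it stood, the gripper let go of everything, and the job is handed in; no verdict came back.

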